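# Set the rivet anvil over its prop and hold the lantern bracket level above it

### The arm

A 7-joint arm with a two-finger parallel gripper is mounted at the origin on the work surface. World frame = base frame: x ahead of the robot, y to its left, z up, the work surface at z = 0. Lengths are in m, angles in rad, forces in N, time in s.
With the tool pointing down it reaches from about 0.4 to 0.85 m from the base axis. Payload 10.4 kg.
Tool frame: the origin (TCP) lies midway between the tips of the shut fingers; the grasp point (between the pads) lies 19 mm behind it (grip_point_offset is the distance from the TCP to the grasp point, in m); z points along the fingers, x is the direction in which the jaws open and shut, and the axes are right-handed (so a half turn about z gives the same grasp; the last joint's range is limited). The gripper opens to 85 mm and grips with 20 to 120 N. Pads are 22 mm wide; open, the fingers measure 114 mm over their backs; the gripper's body (76 mm by 85 mm) begins 54 mm behind the grasp point. The pads swing forward as they close: fully open they stand 13 mm farther back than shut.
Start: joints at [-1.168, 0.332, -0.065, 1.46, 0.022, 1.35, -0.088], TCP at [0.258, 0.569, 0.231] pointing down, gripper open.
Joint ranges: [-2.6, 2.6], [-0.5, 2.12], [-1.47, 1.34], [0.16, 2.42], [-1.27, 4.41], [0.06, 2.06], [-2.6, 2.6]. Speed limits (rad/s): [2.22, 2.22, 2.79, 2.79, 3.14, 3.14, 3.14].

### API

Orientations are given as a unit quaternion [w, x, y, z].
In Python, from station import observe, get_image, camera_info, sign_off, grip_point_offset gives the robot as it stands.
- The arm moves only by the tool step_arm, never from a script. Its argument "increments" is one flat list of numbers, 4 for each row, row after row: the shift along the tool's x, y, z in m, then the turn about the tool's z in rad. In form: [dx, dy, dz, twist, dx, dy, dz, twist, ...]. A call has exactly 8 rows; each row is the pose to reach, as a shift and turn from the pose commanded when the call began, along the tool's axes at that moment; what a row does not reach only later rows make up. A row lasts 1/10 s, in which the tool goes at most 50 mm and 8.59 degrees, less where a joint would pass 70% of its speed; a pose out of reach is approached as far as the arm can. A call with a gripper value outside its range is refused whole. "gripper" is the finger opening in m, from 0 to 0.0854, set as the call begins (left out, the last holds). The fingers move at their own pace and stop on an object; "grip_force" is the grip in N (left out, the last holds). Time passes only in rows, so rows that repeat a pose let the fingers close, or fill a call up. It gives the time, the measured TCP pose, the force and the opening at its end, in the units of the state.
- observe(): the state, without advancing time (a new reading comes with each control period).
- get_image(name): name is "scene" or "top"; returns the picture (480x640x3 uint8, red, green, blue); there is no depth.
- camera_info(name): a dict with "fx", "fy", "cx", "cy" (pixels), "R" (3x3) and "t" (3): a world point X has camera coordinates R X + t. Camera axes: x right, y down, z forward; pixel columns grow to the right and rows downward; lengths in m; the calibration is good to about 2 mm. A picture is of the moment at which its call begins. camera_info takes no time and is no camera call.
- sign_off(): hands the job in, once; it reports no verdict.
The state is a dict: "t": time; "joint_positions": joint angles; "qd": joint speeds; "joint_efforts": joint torques, N m; "tool_pos": TCP position; "tcp_rot": TCP orientation; "force": force on the tool from outside, world axes, zero at the start; "torque": the same for the moment, N m; "width": finger opening in m.
Only numpy, scipy, OpenCV 4.12 (cv2) and the standard library are available. Lean on these libraries where they do the work, as an engineer would, in place of code of your own. Each camera call takes 0.05 s, during which the arm holds its last target. There are 200 camera calls.

### The job

Get the lantern bracket ready for riveting: slide the copper rivet anvil along the swing arm until it stands squarely over the prop jack under the arm, so that the blows go down into the bench. Then pick up the cast brass bracket by its balance point, keep it level, and hold it with its round boss centred about 4 cm above the anvil's face, so that I can slip the rivet in from below. Finish still holding it there, steady and level, touching nothing else, and leave the other things on the bench where they are.

Things in the scene. Friction and masses are not known exactly. Their poses are not given: they have to be found in the camera images.
- swing_arm: Dark iron swing arm hinged on a post at the far edge of the bench; the hinge is locked, the arm does not move. Origin on the bench top under the hinge axis, z up; the bar runs along the arm's own -x (towards the robot) to 370 mm. It is 40 mm wide, its underside 80 mm and its slotted top 104 mm above the bench.
- jack: Iron prop jack fixed on the bench under the arm, 210 to 280 mm from the hinge: round 72 mm foot, screw, and a U-shaped saddle 40 mm long whose two 7 mm cheeks (58 mm over both) stand either side of the bar up to 102 mm above the bench. Origin at the centre of the foot, on the bench; its vertical axis crosses the middle of the bar.
- anvil (a joint): Slide of the rivet anvil along the swing arm, in m: 0 with the anvil's centre 115 mm from the hinge, growing towards the free end (the robot), up to 0.205. It starts near the hinge, is held by about 3 N of friction, and stays where it is left.
- anvil_face (a point): Centre of the anvil's flat top face, 154 mm above the bench; axes as the swing arm's. The anvil is an upright copper cylinder, 36 mm in diameter, from 116 to 154 mm above the bench, on an iron carriage 66 mm long, 40 mm wide, 12 mm thick that rides on the bar.
- bracket: Cast brass lantern bracket, 224 mm long, about 0.6 kg, flat on the bench: heavy boss (44 mm diameter, 26 mm tall, 8 mm hole) at one end, web 12 mm thick and 24 mm tall, tapering to a slim arm 10 mm thick, 12 mm tall, and a flat 28 mm eye. Origin on its underside below the balance point (centre of mass), which is in the web 50 mm from the boss's centre; x points from boss to eye, z up.
- bracket_boss (a point): Centre of the boss's underside (lower mouth of the rivet hole) of the bracket; axes as the bracket's.
- lantern_top: Bystander: hammered copper lantern top, a dome of 132 mm diameter and 110 mm height with a vent cap and ring. Origin at the centre of its underside.
- soap_dish: Bystander: polished copper soap dish, an open round-ended dish 124 x 84 mm, 31 mm tall, on four small feet. Origin at the centre of its underside.
- rivet_tin: Bystander: round open steel tin of copper rivets, 84 mm diameter, 28 mm tall. Origin at the centre of its underside.
- lid_hinge: Bystander: brass butt hinge for a lid, opened flat, 70 x 70 mm, 11 mm tall at the knuckle. Origin at the centre of its underside.
- rivet_set: Bystander: square-shanked steel riveting set lying flat, 100 mm long along its x, 16 mm thick. Origin under its middle.
- hammer: Bystander: hammer with a wooden handle, 270 mm long along its x, 26 mm thick. Origin under its middle.
- collar: Bystander: copper lantern collar, a ring of 80 mm diameter and 20 mm height. Origin at the centre of its underside.
Mind the look-alikes: they are no part of the job. Leave any turquoise look-alike of the jack alone.

How it is judged:
On the way, in this order (a step that is already met when the one before it is completed fails the run):
1. the anvil stands over the prop jack, at rest (horizontal distance between anvil_face and jack below 0.008 m and velocity of joint anvil between -0.005 and 0.005 m/s), for 0.2 s.
2. the bracket is lifted off the bench, level, in the fingers at its balance point (height (world z) of bracket above 0.05 m and angle between bracket's own z axis and vertical below 0.12 rad and contact force between bracket and the fingers above 2 N and x of the grasp point in the frame of bracket between -0.015 and 0.015 m), for 0.2 s.
At the end, for the whole second after the job is handed in: Anvil within 8 mm of the jack's axis. Bracket carried by the fingers alone, gripped within 15 mm of its balance point, still, level within 5 degrees; boss within 12 mm of centred over the anvil, its underside 25 to 60 mm above the anvil's face. Other things moved less than 30 mm (horizontal distance between anvil_face and jack below 0.008 m and horizontal distance between bracket_boss and anvil_face below 0.012 m and z of bracket_boss in the frame of anvil_face between 0.025 and 0.06 m and angle between bracket's own z axis and vertical below 0.087 rad and x of the grasp point in the frame of bracket between -0.015 and 0.015 m and contact force between bracket and the fingers above 2 N and contact force between each of bracket, the fingers and swing_arm below 0.2 N and linear speed of bracket below 0.02 m/s and angular speed of bracket below 0.1 rad/s); the arm keeps its last pose, push and grip.
It fails at once if the bracket is tipped by more than 17 degrees (angle between bracket's own z axis and vertical above 0.3 rad).
It fails at once if another thing on the bench is pushed away (distance of any of lantern_top, soap_dish, rivet_tin, lid_hinge, rivet_set, hammer, collar from where it was at the start of the episode above 0.03 m).
It also fails if it takes over 56 s, if anything falls off the work surface, if the arm or the gripper's body presses on something with over 40 N, if the wrist force passes 120 N, or if a joint passes its speed limit or range.

## Working session

There is one attempt and no reset: what is moved stays moved. The work goes in short steps, Python scripts to look and compute and a tool call to move; the robot and the scene stay as the last step left them, time stands still between calls to the robot, and variables do not carry over. Pictures are saved under pics/ and viewed, about 8 in all and at most 12, crops included, and the job is handed in when it is done.

Besides the shell and the picture viewer there is one more tool, called after "Request:" by a JSON object that holds its "api" and its "payload". step_arm: Moves the arm, as the interface text tells. Its arguments: {"type":"object","properties":{"increments":{"type":"array","items":{"type":"number"}},"gripper":{"type":"number"},"grip_force":{"type":"number"}},"required":["increments"]}

```bash
mkdir -p pics; ls; python3 - <<'E'
from station import *
import cv2
for n in("scene","top"):
    cv2.imwrite(f"pics/{n}0.png",get_image(n)[:,:,::-1]); c=camera_info(n); print(n,c)
o=observe(); print(o); print(grip_point_offset)
E
```

```text
pics
scene {'fx': 621.7982409761148, 'fy': 621.7982409761148, 'cx': 317.2460614560489, 'cy': 251.57215362604853, 'R': array([[-0.66014193,  0.75111906, -0.00572656],
       [ 0.54676615,  0.47528533, -0.68931171],
       [-0.51503342, -0.45817465, -0.72444225]]), 't': array([ 0.3847034 , -0.22053161,  2.04082749])}
top {'fx': 487.4351007823096, 'fy': 487.4351007823096, 'cx': 313.8316613993548, 'cy': 245.0491683428663, 'R': array([[-0.00485308, -0.99988876, -0.01410377],
       [-0.99353719,  0.00642074, -0.11332531],
       [ 0.11340326,  0.01346265, -0.99345783]]), 't': array([-0.00820288,  0.55531797,  1.18302868])}
{'t': 0.1, 'joint_positions': array([-1.16759484,  0.33282861, -0.06469868,  1.46087579,  0.02163353,
        1.34988942, -0.08848416]), 'qd': array([ 4.99828352e-04, -6.66687900e-04, -8.77974207e-04, -4.65772385e-05,
       -9.23713063e-04, -5.06625793e-05,  5.46221746e-04]), 'joint_efforts': array([ 1.45556714e-03, -6.26750779e+01,  4.90953110e-02, -3.92426348e+01,
        1.63747149e-02,  7.03606551e-03, -6.24327231e-05]), 'tool_pos': array([0.25803001, 0.56887594, 0.23057423]), 'tcp_rot': array([ 3.91158630e-04,  8.40539228e-01,  5.41750293e-01, -5.22099855e-04]), 'force': array([ 0.20469289,  1.21041435, -0.26154728]), 'torque': array([-0.03784657, -0.01448949, -0.03465505]), 'width': 0.08543373894559778}
0.0187
```

View pics/top0.png

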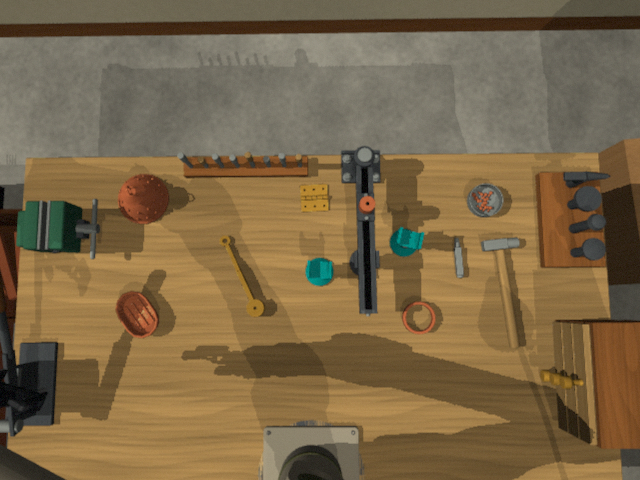

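View pics/scene0.png

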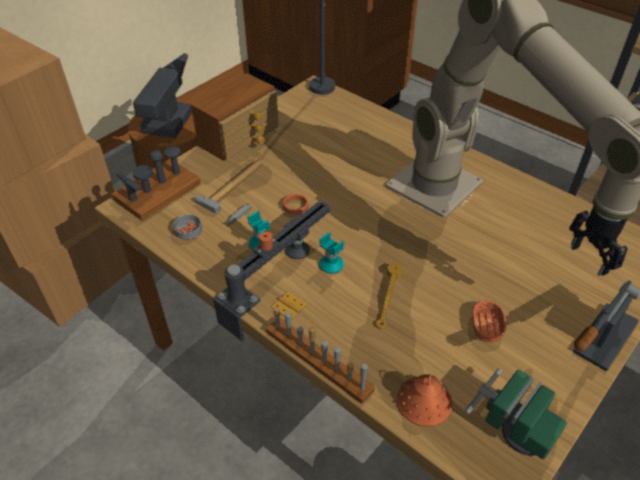

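The top view shows the swing arm running from the hinge at about (365,158) to its free end at (368,312). The anvil is at (368,204), the iron jack at about (365,263), and the bracket boss at (255,308) with its eye at (226,240). The turquoise jacks are look-alikes. I'll enlarge both areas next.

```bash
python3 - <<'E'
import cv2,numpy as np
t=cv2.imread("pics/top0.png");s=cv2.imread("pics/scene0.png")
f=lambda im,x,y,w,h,k:cv2.resize(im[y:y+h,x:x+w],None,fx=k,fy=k,interpolation=cv2.INTER_CUBIC)
a=f(t,210,140,200,180,3)[:, :]      # 600x540
cv2.imwrite("pics/tc.png",f(t,210,140,200,150+35,3.2)[:592])
cv2.imwrite("pics/sc.png",f(s,210,190,200,150,4))
E
```

```text
(no output)
```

View pics/tc.png

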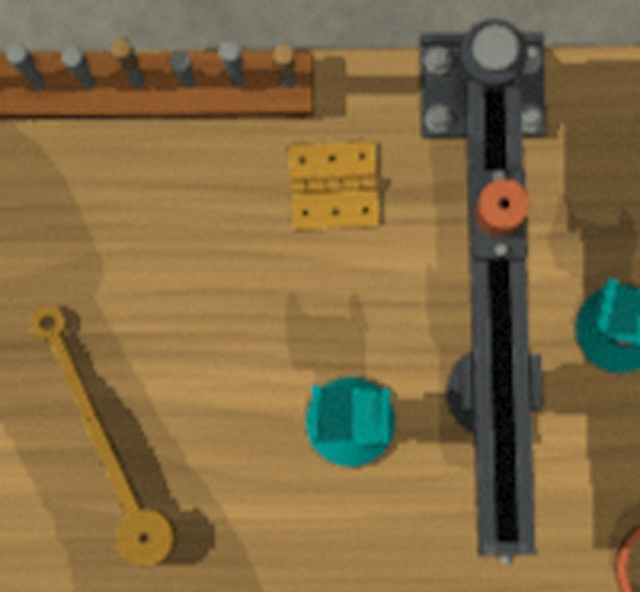

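View pics/sc.png

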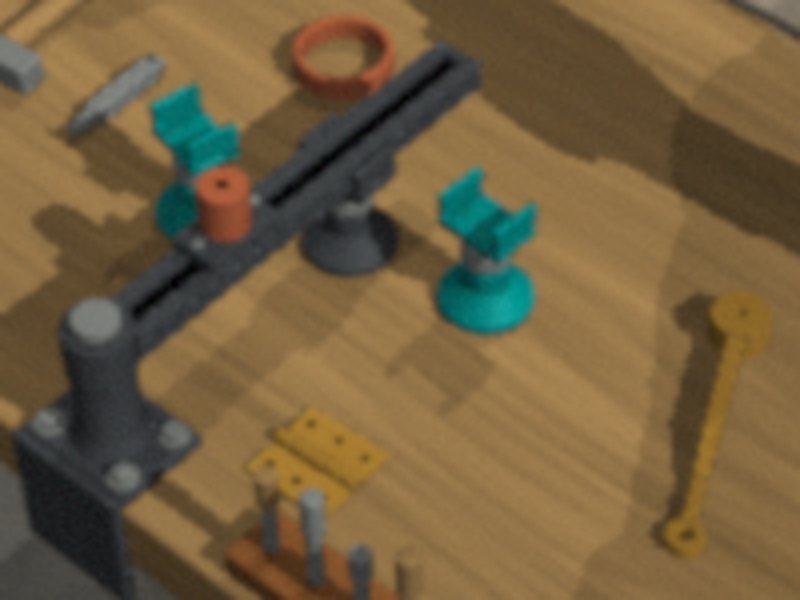

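The top crop puts the anvil hole at (504,204), the bar end at (480..533,553), the right jack cheek at x≈541 for y 355–410, the boss hole at (144,538) and the eye at (48,322). In the scene crop, the anvil hole is at (223,184), the boss hole at (742,313), the eye at (684,535) and the near cheek's top edge at about (352,165)–(393,150).

```bash
cat > h.py <<'E'
from station import *
import numpy as np
def ray(n,u,v):
    c=camera_info(n);R=np.array(c["R"]);d=R.T@np.array([(u-c["cx"])/c["fx"],(v-c["cy"])/c["fy"],1]);return -R.T@np.array(c["t"]),d
def pz(n,u,v,z):
    C,d=ray(n,u,v);return (C+d*(z-C[2])/d[2])
def proj(n,X):
    c=camera_info(n);p=np.array(c["R"])@np.array(X)+c["t"];return c["fx"]*p[0]/p[2]+c["cx"],c["fy"]*p[1]/p[2]+c["cy"]
E
python3 - <<'E'
from h import *
np.set_printoptions(precision=4,suppress=True)
T=lambda x,y,z:pz("top",x/3.2+209.66,y/3.2+139.66,z)[:2]
S=lambda x,y,z:pz("scene",x/4+209.6,y/4+189.6,z)[:2]
print("anvil",T(504,204,.154),S(223,184,.154))
print("end",T(480,553,.104),T(533,553,.104))
print("bar256",T(474,262,.104),T(525,262,.104))
print("cheekR",T(541,355,.102),T(541,410,.102))
print("footL",T(447,393,.004))
print("cheekS near top",S(352,165,.102),S(393,150,.102),"far",S(303,135,.102),S(340,118,.102))
b=(T(144,538,.026)+S(742,313,.026))/2;e=(T(48,322,.01)+S(684,535,.01))/2
print("boss",T(144,538,.026),S(742,313,.026),"eye",T(48,322,.01),S(684,535,.01))
u=(e-b)/np.linalg.norm(e-b);print("len",np.linalg.norm(e-b),"dir",u,np.arctan2(u[1],u[0]),"com",b+.05*u)
for n,p,z in (("collar",(419,317),.02),("tin",(485,201),.028),("tq1",(319,271),.1),("tq2",(406,238),.1)): print(n,pz("top",*p,z)[:2])
from scipy.spatial.transform import Rotation as Ro
o=observe();print(Ro.from_quat(np.roll(o["tcp_rot"],-1)).as_matrix())
E
```

```text
anvil [ 0.6351 -0.1338] [ 0.6373 -0.1357]
end [ 0.3901 -0.1171] [ 0.3899 -0.1552]
bar256 [ 0.602 -0.116] [ 0.6017 -0.1534]
cheekR [ 0.5332 -0.164 ] [ 0.4929 -0.1632]
footL [ 0.5134 -0.1008]
cheekS near top [ 0.5294 -0.1197] [ 0.4992 -0.108 ] far [ 0.5298 -0.1666] [ 0.4996 -0.1587]
boss [0.4008 0.1357] [0.4031 0.1345] eye [0.5714 0.2159] [0.5748 0.2154]
len 0.1891059949874256 dir [0.9048 0.4258] 0.43984689733990956 com [0.4472 0.1564]
collar [ 0.3763 -0.2697]
tin [ 0.6643 -0.4419]
tq1 [ 0.4864 -0.024 ]
tq2 [ 0.5627 -0.2288]
[[ 0.413   0.9107 -0.0005]
 [ 0.9107 -0.413  -0.0012]
 [-0.0013  0.0001 -1.    ]]
```

Request:
{"api": "step_arm", "payload": {"increments": [-0.03,0.039,0,0.07,-0.06,0.078,0,0.14,-0.09,0.117,0,0.21,-0.12,0.156,0,0.28,-0.15,0.195,0,0.35,-0.18,0.234,0,0.42,-0.21,0.273,0,0.49,-0.24,0.312,0,0.56]}}

```text
t: 0.9
tool_pos: [0.4436, 0.2198, 0.2312]
tcp_rot: [-0.0, 0.958, 0.287, -0.0]
force: [1.1, 0.1, -0.3]
width: 0.0851
```

```bash
cat > g.py <<'E'
from h import *
import sys
from scipy.spatial.transform import Rotation as Ro
np.set_printoptions(precision=4,suppress=True)
# args: X Y Z yaw(deg of tool x) -> required increments
o=observe();M=Ro.from_quat(np.roll(o["tcp_rot"],-1)).as_matrix()
g=[float(a) for a in sys.argv[1:5]]
yaw=np.arctan2(M[1,0],M[0,0]);tw=(yaw-np.radians(g[3])+np.pi)%(2*np.pi)-np.pi
print("t",o["t"],"pos",o["tool_pos"],"yaw",np.degrees(yaw),"q",o["joint_positions"],"F",o["force"],"w",o["width"])
print("inc",M.T@(np.array(g[:3])-o["tool_pos"]),"twist",tw)
E
python3 g.py .636 -.135 .23 0
```

```text
t 0.9 pos [0.4436 0.2198 0.2312] yaw 33.35704557292668 q [-0.7808  0.0375  0.2356  1.8079 -0.0093  1.2973  0.0393] F [ 1.128   0.0528 -0.3005] w 0.08506050661710286
inc [-0.0343  0.4021  0.0011] twist 0.5821902739853688
```

Request:
{"api": "step_arm", "payload": {"increments": [-0.004,0.049,0,0.073,-0.008,0.098,0,0.146,-0.012,0.147,0,0.218,-0.016,0.196,0,0.291,-0.02,0.245,0,0.364,-0.025,0.295,0,0.437,-0.03,0.345,0,0.51,-0.034,0.395,0,0.582]}}

```text
t: 1.7
tool_pos: [0.6332, -0.1274, 0.231]
tcp_rot: [-0.0, 1.0, 0.0, -0.0]
force: [0.1, 0.6, -0.0]
width: 0.0852
```

```bash
python3 g.py .636 -.135 .124 0; python3 - <<'E'
from h import *
import cv2
a=get_image("scene")[:,:,::-1][150:360,170:450];cv2.imwrite("pics/s1.png",cv2.resize(a,None,fx=2.8,fy=2.8))
E
```

```text
t 1.7 pos [ 0.6332 -0.1274  0.231 ] yaw 0.035485304095266124 q [-0.2956  0.414   0.5771  1.4285 -0.2262  1.3657  0.2894] F [ 0.0822  0.6337 -0.0216] w 0.0851955743737903
inc [0.0029 0.0076 0.107 ] twist 0.0006193353925336709
```

View pics/s1.png

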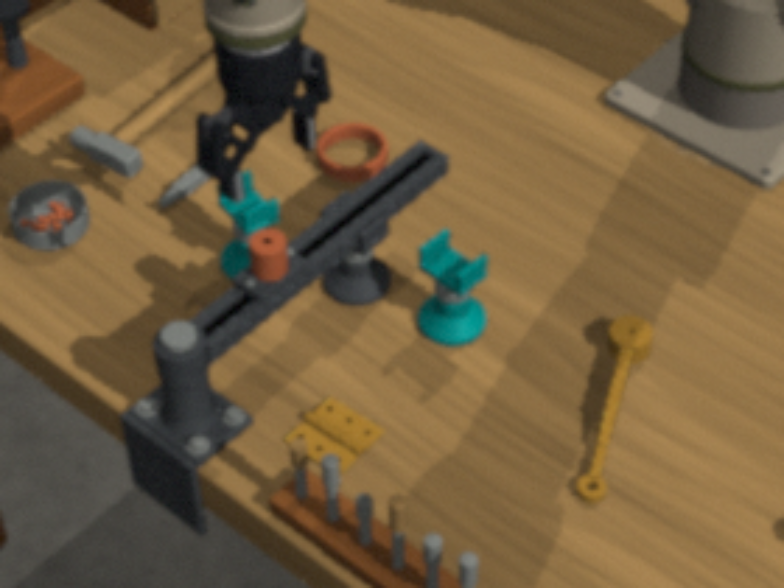

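The picture shows the open gripper above the anvil (crop 268,240), with its jaws along the bar and clear of the post. I'll lower it over the anvil.

Request:
{"api": "step_arm", "payload": {"increments": [0.001,0.004,0.015,0,0.002,0.008,0.03,0,0.003,0.008,0.05,0,0.003,0.008,0.07,0,0.003,0.008,0.09,0,0.003,0.008,0.107,0,0.003,0.008,0.107,0,0.003,0.008,0.107,0]}}

```text
t: 2.55
tool_pos: [0.6353, -0.1324, 0.124]
tcp_rot: [-0.0, 1.0, 0.002, -0.0]
force: [-0.4, 0.8, -0.6]
width: 0.0852
```

Request:
{"api": "step_arm", "payload": {"increments": [0,0,0,0,0,0,0,0,0,0,0,0,0,0,0,0,0,0,0,0,0,0,0,0,0,0,0,0,0,0,0,0], "gripper": 0.03, "grip_force": 30}}

```text
t: 3.35
tool_pos: [0.6362, -0.1337, 0.1251]
tcp_rot: [-0.0, 1.0, 0.002, 0.001]
force: [0.3, 0.0, 5.6]
width: 0.0355
```

```bash
python3 g.py .514 -.135 .124 0
```

```text
t 3.35 pos [ 0.6362 -0.1337  0.1251] yaw 0.1787116061373744 q [-0.2671  0.5007  0.5466  1.5439 -0.2747  1.1727  0.3347] F [0.2763 0.0144 5.5506] w 0.03546892437151278
inc [-0.1222  0.0009  0.0009] twist 0.0031191059386244113
```

Request:
{"api": "step_arm", "payload": {"increments": [0,0,-0.001,0,-0.015,0,-0.001,0,-0.035,0,-0.001,0,-0.06,0.001,-0.001,0,-0.085,0.001,-0.001,0,-0.105,0.001,-0.001,0,-0.117,0.001,-0.001,0,-0.122,0.001,-0.001,0]}}

```text
t: 4.15
tool_pos: [0.5129, -0.1352, 0.1251]
tcp_rot: [-0.0, 1.0, 0.001, 0.0]
force: [3.6, -1.2, -4.6]
width: 0.035
```

Request:
{"api": "step_arm", "payload": {"increments": [0,0,0,0,0,0,0,0,0,0,0,0,0,0,0,0,0,0,0,0,0,0,0,0,0,0,0,0,0,0,0,0]}}

```text
t: 4.95
tool_pos: [0.5137, -0.1352, 0.1251]
tcp_rot: [0.0, 1.0, 0.002, 0.0]
force: [-0.3, -1.5, -4.1]
width: 0.0354
```

```bash
python3 g.py .514 -.135 .124 0;  python3 - <<'E'
from h import *
import cv2
s=get_image("scene")[:,:,::-1][195:275,245:345];cv2.imwrite("pics/s2.png",cv2.resize(s,None,fx=7,fy=7,interpolation=cv2.INTER_CUBIC))
E
```

```text
t 4.95 pos [ 0.5137 -0.1352  0.1251] yaw 0.1734092557321002 q [-0.3479  0.2337  0.5894  1.867  -0.146   1.0835  0.3006] F [-0.3444 -1.4807 -4.1115] w 0.03538021569126747
inc [ 0.0003 -0.0002  0.0011] twist 0.003026562465958005
```

View pics/s2.png

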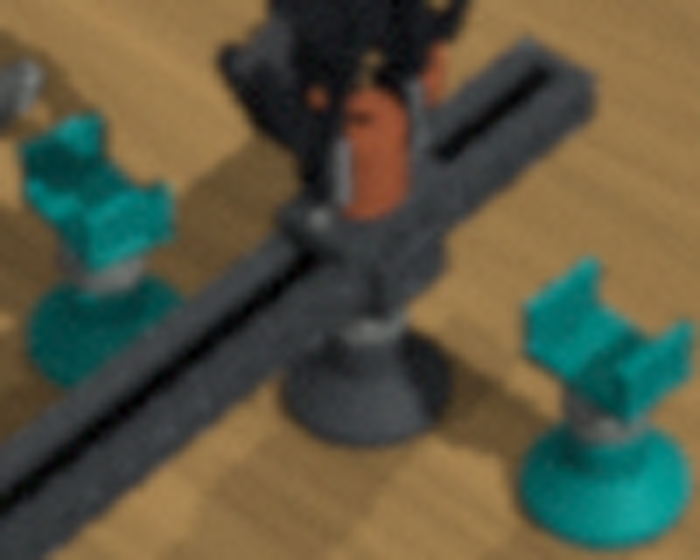

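The anvil is gripped with its carriage over the jack's saddle. Releasing it and rising.

Request:
{"api": "step_arm", "payload": {"increments": [0,0,0,0,0,0,0,0,0,0,0,0,0,0,0,0,0,0,0,0,0,0,-0.01,0,0,0,-0.04,0,0,0,-0.08,0], "gripper": 0.085}}

```text
t: 5.8
tool_pos: [0.5126, -0.135, 0.2056]
tcp_rot: [0.0, 1.0, 0.001, -0.001]
force: [1.5, 0.4, 0.7]
width: 0.0852
```

```bash
python3 g.py .447 .1565 .2 115.2;python3 g.py .447 .1565 .2 -64.8
```

```text
t 5.8 pos [ 0.5126 -0.135   0.2056] yaw 0.1597310796960099 q [-0.3748  0.1458  0.603   1.7739 -0.0861  1.2512  0.2533] F [1.5173 0.4408 0.7171] w 0.08520323455197253
inc [-0.0648 -0.2917  0.0058] twist -2.007831465039007
t 5.8 pos [ 0.5126 -0.135   0.2056] yaw 0.1597310796960099 q [-0.3748  0.1458  0.603   1.7739 -0.0861  1.2512  0.2533] F [1.5173 0.4408 0.7171] w 0.08520323455197253
inc [-0.0648 -0.2917  0.0058] twist 1.1337611885507863
```

Request:
{"api": "step_arm", "payload": {"increments": [-0.008,-0.037,0,0.142,-0.016,-0.073,0,0.284,-0.024,-0.11,0,0.426,-0.032,-0.147,0,0.568,-0.04,-0.183,0,0.71,-0.048,-0.22,0,0.852,-0.057,-0.256,0,0.994,-0.065,-0.292,0,1.134]}}

```text
t: 6.6
tool_pos: [0.4479, 0.1561, 0.2063]
tcp_rot: [-0.001, 0.856, -0.517, 0.0]
force: [1.4, -1.3, -0.5]
width: 0.0845
```

```bash
python3 g.py .447 .1565 .06 -64.8;  python3 - <<'E'
from h import *
import cv2
t=get_image("top")[:,:,::-1];s=get_image("scene")[:,:,::-1]
cv2.imwrite("pics/t3f.png",t)
k=lambda a,f:cv2.resize(a,None,fx=f,fy=f,interpolation=cv2.INTER_CUBIC)
a=k(t[215:315,210:410],4) # 800x400
b=k(s[205:255,280:410],4); b=cv2.copyMakeBorder(b,0,0,0,800-b.shape[1],0)
cv2.imwrite("pics/t3.png",np.vstack([a,b]))
E
```

```text
t 6.6 pos [0.4479 0.1561 0.2063] yaw -62.21051153844476 q [-0.7609  0.0015  0.3322  1.8963 -0.0007  1.2425 -1.5143] F [ 1.378  -1.2776 -0.5102] w 0.08453251453272582
inc [-0.0008  0.0008  0.1463] twist 0.04519509959654133
```

View pics/t3.png

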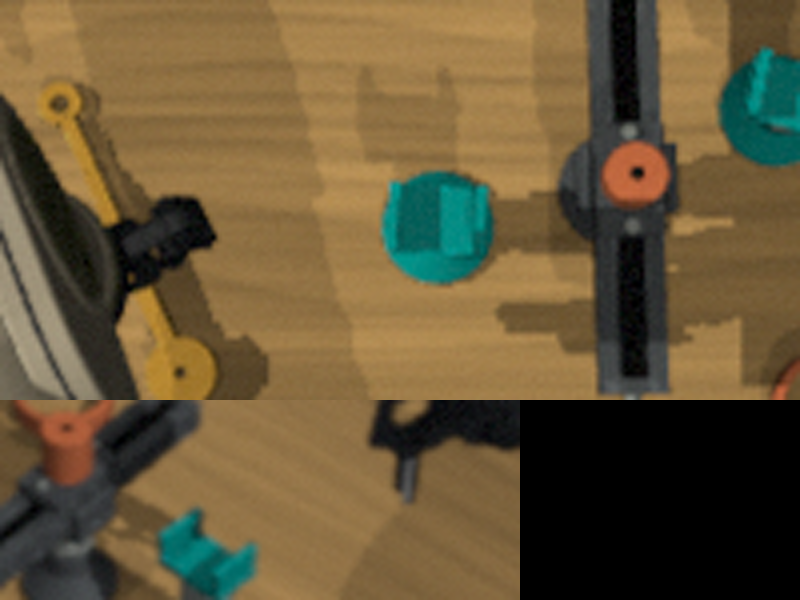

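The anvil hole is at (637,173) in the top crop and (66,28) in the scene crop. The right cheek spans y 143–210. The gripper is above the bracket's web.

```bash
python3 - <<'E'
from h import *
T=lambda x,y,z:pz("top",x/4+209.6,y/4+214.6,z)[:2]
S=lambda x,y,z:pz("scene",x/4+279.6,y/4+204.6,z)[:2]
print("anvil",T(637,173,.154),S(66,28,.154),"cheek",T(673,143,.102),T(673,210,.102))
print("boss",T(180,373,.026),"eye",T(60,103,.01))
E
```

```text
anvil [ 0.51177683 -0.13548203] [ 0.51392748 -0.13753902] cheek [ 0.53377046 -0.16198039] [ 0.49454664 -0.16120712]
boss [0.40065094 0.13586389] eye [0.57122552 0.21604994]
```

Request:
{"api": "step_arm", "payload": {"increments": [-0.001,0.001,0.03,0.045,-0.001,0.001,0.06,0.045,-0.001,0.001,0.09,0.045,-0.001,0.001,0.12,0.045,-0.001,0.001,0.14,0.045,-0.001,0.001,0.146,0.045,-0.001,0.001,0.146,0.045,-0.001,0.001,0.146,0.045]}}

```text
t: 7.5
tool_pos: [0.4478, 0.1553, 0.0605]
tcp_rot: [-0.001, 0.846, -0.533, 0.0]
force: [1.1, 0.9, 0.4]
width: 0.0849
```

```bash
python3 g.py .447 .1565 .006 -64.8
```

```text
t 7.5 pos [0.4478 0.1553 0.0605] yaw -64.43851957334769 q [-0.7395  0.1797  0.335   2.0541 -0.0742  0.9173 -1.4892] F [1.0743 0.8514 0.3763] w 0.08493779785929662
inc [-0.0015  0.0003  0.0545] twist 0.006309023626596577
```

Request:
{"api": "step_arm", "payload": {"increments": [-0.001,0,0.015,0.006,-0.001,0,0.03,0.006,-0.001,0,0.042,0.006,-0.001,0,0.05,0.006,-0.001,0,0.054,0.006,-0.001,0,0.054,0.006,-0.001,0,0.054,0.006,-0.001,0,0.054,0.006]}}

```text
t: 8.3
tool_pos: [0.4469, 0.1562, 0.0058]
tcp_rot: [-0.0, 0.844, -0.536, 0.0]
force: [0.1, -0.2, -0.7]
width: 0.0852
```

Request:
{"api": "step_arm", "payload": {"increments": [0,0,0,0,0,0,0,0,0,0,0,0,0,0,0,0,0,0,0,0,0,0,0,0,0,0,0,0,0,0,0,0], "gripper": 0.0, "grip_force": 60}}

```text
t: 9.1
tool_pos: [0.4466, 0.1561, 0.0055]
tcp_rot: [-0.0, 0.844, -0.536, -0.0]
force: [-1.4, -0.1, 4.7]
width: 0.01
```

```bash
python3 g.py .447 .1565 .006 -64.8
```

```text
t 9.1 pos [0.4466 0.1561 0.0055] yaw -64.78055114258447 q [-0.7241  0.2761  0.3213  2.0877 -0.1211  0.7947 -1.4598] F [-1.4302 -0.0552  4.7205] w 0.010045294117442238
inc [-0.0002 -0.0005 -0.0005] twist 0.0003394465976516159
```

Request:
{"api": "step_arm", "payload": {"increments": [0,0,-0.005,0,0,0,-0.015,0,0,0,-0.03,0,0,0,-0.05,0,0,0,-0.07,0,0,0,-0.085,0,0,0,-0.095,0,0,0,-0.1,0]}}

```text
t: 9.9
tool_pos: [0.4467, 0.1561, 0.1062]
tcp_rot: [-0.0, 0.844, -0.536, 0.0]
force: [0.4, -0.2, -5.0]
width: 0.0103
```

Request:
{"api": "step_arm", "payload": {"increments": [0,0,-0.01,0,0,0,-0.025,0,0,0,-0.045,0,0,0,-0.065,0,0,0,-0.08,0,0,0,-0.092,0,0,0,-0.1,0,0,0,-0.1,0]}}

```text
t: 10.7
tool_pos: [0.4468, 0.1562, 0.206]
tcp_rot: [-0.0, 0.844, -0.536, 0.0]
force: [0.6, -0.3, -4.4]
width: 0.0106
```

```bash
python3 g.py .5585 -.114 .205 -64.8;  python3 - <<'E'
from h import *
import cv2
t=get_image("top")[:,:,::-1];s=get_image("scene")[:,:,::-1]
k=lambda a,f:cv2.resize(a,None,fx=f,fy=f,interpolation=cv2.INTER_CUBIC)
cv2.imwrite("pics/t4.png",np.hstack([k(t[200:350,180:290],3.6),k(s[180:330,350:460],3.6)]))
E
```

```text
t 10.7 pos [0.4468 0.1562 0.206 ] yaw -64.79068805353933 q [-0.7677 -0.0007  0.3375  1.8991  0.      1.2421 -1.561 ] F [ 0.589  -0.2662 -4.3945] w 0.010550930191858073
inc [0.292  0.014  0.0009] twist 0.0001625241255078791
```

View pics/t4.png

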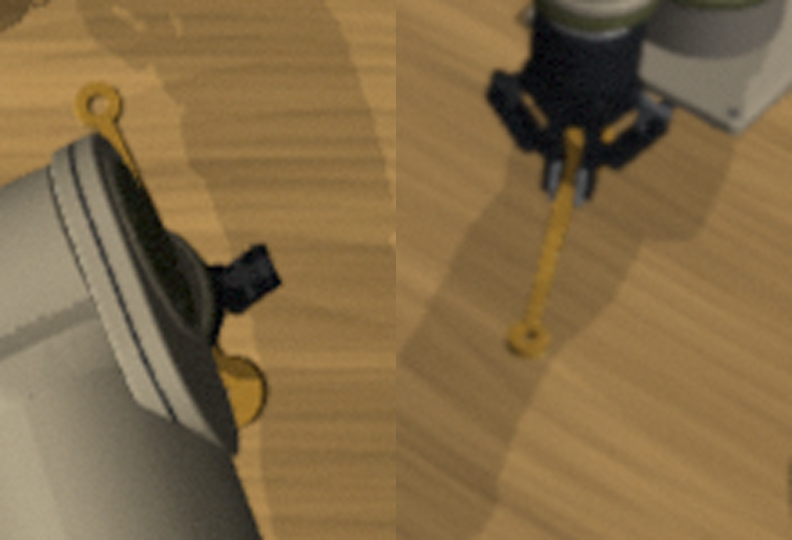

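The bracket is held off the bench. The eye is at (98,103) in the left half and (528,336) in the right half, so I can triangulate its height as a level check.

```bash
python3 - <<'E'
from h import *
a=ray("top",98/3.6+179.6,103/3.6+199.6);b=ray("scene",(528-396)/3.6+349.6,336/3.6+179.6)
A=np.array([a[1],-b[1]]).T;k,r,*_=np.linalg.lstsq(A,b[0]-a[0],rcond=None)
print(a[0]+k[0]*a[1],b[0]+k[1]*b[1])
E
```

```text
[0.57285095 0.21527503 0.20835641] [0.5734388  0.21452534 0.20826819]
```

Request:
{"api": "step_arm", "payload": {"increments": [0.005,0,0,0,0.015,0.001,0,0,0.032,0.002,0,0,0.054,0.003,0,0,0.078,0.004,0,0,0.102,0.005,0,0,0.126,0.006,0,0,0.15,0.007,0,0]}}

```text
t: 11.6
tool_pos: [0.5043, 0.0153, 0.205]
tcp_rot: [0.0, 0.844, -0.536, -0.0]
force: [0.3, 0.1, -4.8]
width: 0.0108
```

Request:
{"api": "step_arm", "payload": {"increments": [0.024,0.001,0,0,0.048,0.002,0,0,0.072,0.003,0,0,0.094,0.004,0,0,0.114,0.005,0,0,0.129,0.006,0.002,0,0.138,0.0065,0.004,0,0.142,0.0065,0.004,0]}}

```text
t: 12.4
tool_pos: [0.5583, -0.1153, 0.2007]
tcp_rot: [0.001, 0.844, -0.536, -0.0]
force: [0.0, -0.1, -5.7]
width: 0.0107
```

Request:
{"api": "step_arm", "payload": {"increments": [0,0,0,0,0,0,0,0,0,0,0,0,0,0,0,0,0,0,0,0,0,0,0,0,0,0,0,0,0,0,0,0]}}

```text
t: 13.2
tool_pos: [0.5587, -0.1139, 0.2013]
tcp_rot: [-0.0, 0.844, -0.536, 0.0]
force: [0.7, -0.1, -4.7]
width: 0.0102
```

```bash
python3 g.py .558 -.1142 .2015 -64.8;  python3 - <<'E'
from h import *
import cv2
t=get_image("top")[:,:,::-1];s=get_image("scene")[:,:,::-1]
k=lambda a,f:cv2.resize(a,None,fx=f,fy=f,interpolation=cv2.INTER_CUBIC)
cv2.imwrite("pics/t5.png",np.hstack([k(t[180:330,310:410],4),k(s[160:310,240:340],4)]))
E
```

```text
t 13.2 pos [ 0.5587 -0.1139  0.2013] yaw -64.78640712137633 q [-0.395   0.2516  0.6093  1.681  -0.1505  1.2562 -0.8844] F [ 0.6877 -0.1094 -4.7077] w 0.01024911495012603
inc [ 0.      0.0008 -0.0002] twist 0.00023724048680673349
```

View pics/t5.png

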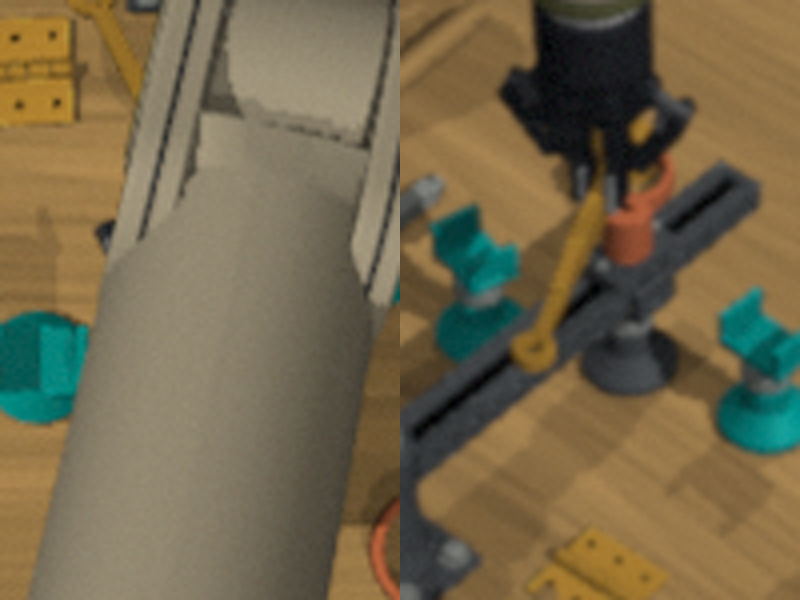

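The arm hides the boss in the top view. In the scene view the bracket hangs above the intact anvil, with its eye at (535,347) in the combined picture. I'll compare that with the predicted position.

```bash
python3 - <<'E'
from h import *
c=np.array([.5592,-.1139]);u=np.array([.9048,.4258])
for n,d,z in(("eye",.138,.2045),("boss",-.05,.222)):
    p=proj("scene",[*(c+d*u),z]);print(n,(p[0]-239.6)*4+400,(p[1]-159.6)*4, c+d*u)
print(observe()["qd"]); sign_off()
E
```

```text
eye 536.689762699115 346.1550704438441 [ 0.6840624 -0.0551396]
boss 625.4677074112993 135.37284704348588 [ 0.51396 -0.13519]
[ 4.15400190e-04  9.18617572e-04  9.18104336e-04  2.38955458e-04
 -8.95048871e-04 -4.78788270e-05 -3.66917447e-04]
the job is handed in; nothing more can be done
```

The anvil now stands over the iron prop jack, and the arm is holding the bracket level above it. I handed the job in at about 13 s of the 56 s allowed; sign-off gives no verdict.

- **Anvil:** I gripped it with the jaws along the bar, slid it about 122 mm and let go. The camera check afterwards put it at about (0.513, −0.136), with the jack's saddle centred at x ≈ 0.514, so it is about 1–2 mm off along the bar.
- **Bracket:** I gripped it at the balance point and lifted it. Just after the lift, the eye measured 0.208 m high, which fits a level bracket.
- **Final hold:** The arm was still. From the tool pose, the boss is at about (0.514, −0.135), roughly 1 mm from the anvil's centre, with its underside about 42 mm above the face. The eye was within 2 crop pixels (under half an image pixel) of where it should appear.

**What the checks could not settle:**
- **Boss position:** the arm and gripper hid the boss in both final views, so its position is worked out from the tool pose and the eye.
- **Finger opening:** it read about 10 mm on the 12 mm web. The hold stayed steady, and the extra 4–5 N downward on the wrist roughly fits the bracket's 0.6 kg.
- **Other things on the bench:** the arm stayed clear of them and nothing looked moved in the pictures I took, but I did not measure them.

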